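# Refit the dust extractor's filter and throttle its damper

## Task

Fit the clean filter in the bench dust extractor: first swing the damper lever on its duct fully shut and leave it shut while you work. Tilt the filter frame to hook its tongue under the retaining lip at the far side of the opening, lower it flat into its seat, turn the latch fully across its near edge, and only then swing the damper lever to half open, on the middle long mark of the dial (45 degrees). Leave the other things on the bench where they stand.

Things in the scene. Friction and masses are not known exactly. Their poses are not given: they have to be found in the camera images.
- extractor: bench dust extractor fixed to the bench: grey filter box, deck 80 mm high, with a rectangular opening in its top; to its left a short aluminium duct with a dial and the damper lever; then a round fan housing 85 mm high, 270 mm from the origin. Box: x -130 to +112, y -107 to +107 mm. Origin: on the bench under the middle of the opening; x away from the robot (to the lip), y left, z up
- seat (a point): middle of the filter opening at the height of the seat ledges, 68 mm above the bench (12 mm below the deck); axes as the extractor's. The opening reaches from x = -78.5 mm (front wall) to +78.5 mm (edge of the lip), y from -93 to +93 mm; under the lip the space goes on to x = +96.5 mm
- lip (a point): middle of the lower front edge of the retaining lip, a steel strip 3.5 mm thick along the far side of the opening: 78.5 mm beyond the seat point, 10 mm above the seat level; the lip overhangs the seat by 18 mm
- filter_frame: loose filter, 0.2 to 0.42 kg: aluminium frame 150 (x) by 176 (y) by 12 mm, white pleats, black bridge handle in the middle; along its +x edge a tongue 14 mm long, 5 mm thick, 168 mm wide, level with the underside. With it 164 mm long: cannot be dropped in flat. Origin: middle of the frame's underside; z up. Starts flat on the bench, tongue away from the robot, yaw within 0.45 rad
- frame_handle (a point): middle of the handle's crossbar, 43 mm above the frame's underside; the bar runs along the frame's y, is 88 mm long with 60 mm free between its feet, 12 mm thick (x) and 18 mm high (34 to 52 mm above the underside)
- frame_tongue (a point): middle of the tongue's outer lower edge, 89 mm ahead (+x) of the frame's origin
- frame_front (a point): middle of the frame's near lower edge, 75 mm behind (-x) the frame's origin
- damper (a joint): angle of the damper lever about a vertical axis, rad: 0 = shut (stop), lever across the duct, pointing to the extractor's -x; 1.571 = open, along the duct, pointing to its +y; 0.785 = half open, on the middle one of three long marks. Grows clockwise from above; stays where it is left (3 N at the knob move it). Starts at 1.05 to 1.45
- damper_pivot (a point): point on the damper lever's axis, 110 mm above the bench, 167 mm to the extractor's +y
- damper_knob (a point): middle of the upright black knob at the end of the lever, 86 mm from the axis, 120 mm above the bench; knob 20 mm thick, its top 138 mm and the lever's bar (14 mm wide) 95 to 101 mm above the bench
- latch (a joint): angle of the turn latch about a vertical axis, rad: 0 = open, along the front deck, pointing to the extractor's -y; 1.571 = fully across (stop), pointing to +x over the filter's near edge. Grows anticlockwise from above; stays where it is left (3 N at the tab move it). Bar 52 mm long, 12 mm wide, passes 3.6 mm above the seated filter. Starts at 0 to 0.15
- latch_pivot (a point): point on the latch's axis, 100.5 mm to the extractor's -x, 95 mm above the bench
- latch_tab (a point): middle of the upright black tab on the latch, 42 mm from its axis, 105 mm above the bench; tab 16 mm thick, 89 to 119 mm above the bench
- pellet_die: bystander: small steel die, 40 mm wide, 30 mm high; origin under its middle
- sample_1: bystander: white screw-cap jar, 42 mm wide, 78 mm high; origin under its middle
- sample_2: bystander: white screw-cap jar, 42 mm wide, 78 mm high; origin under its middle
- timer: bystander: white bench timer, 42 x 70 mm, 59 mm high; origin under its middle
- pipette_bulb: bystander: dark red rubber bulb with a neck, 53 mm wide, 88 mm high; origin under its middle
- tape_roll: bystander: roll of tape, 104 mm wide, 25 mm high; origin under its middle

How it is judged (in metres and radians):
On the way, in this order (a step that is already met when the one before it is completed fails the run):
1. the damper is fully shut (within 0.1 rad) before the filter is fitted (value of joint damper below 0.1 rad and horizontal distance between filter_frame and seat above 0.1 m), for 0.2 s.
2. the tilted filter's tongue is hooked under the lip by at least 4 mm, damper still shut (x of frame_tongue in the frame of lip above 0.004 m and z of frame_tongue in the frame of lip below -0.004 m and z of frame_front in the frame of seat above 0.013 m and value of joint damper below 0.15 rad), for 0.1 s.
3. the filter lies flat in its seat with the tongue under the lip, damper still shut (x of frame_tongue in the frame of lip above 0.005 m and z of each of frame_tongue, frame_front in the frame of seat below 0.003 m and value of joint latch below 0.5 rad and value of joint damper below 0.15 rad), for 0.2 s.
4. the latch is turned fully across the seated filter (within 0.2 rad), damper still shut (value of joint latch above 1.37 rad and z of frame_front in the frame of seat below 0.003 m and value of joint damper below 0.15 rad), for 0.2 s.
At the end, for the whole second after the job is handed in: The damper lever stands at half open, 0.785 rad within 0.1; the latch is across the filter within 0.2 rad of its stop; the filter lies flat on its seat (both edges within 3 mm of the seat level), its tongue at least 5 mm under the lip, at rest (value of joint damper between 0.685 and 0.885 rad and value of joint latch above 1.37 rad and x of frame_tongue in the frame of lip above 0.005 m and z of each of frame_tongue, frame_front in the frame of seat below 0.003 m and linear speed of filter_frame below 0.02 m/s); the robot touches nothing.
It fails at once if a bystander is moved more than 30 mm (distance of any of pellet_die, sample_1, sample_2, timer, pipette_bulb, tape_roll from where it was at the start of the episode above 0.03 m).
It also fails if it takes over 70 s, if anything falls off the work surface, if the arm or the gripper's body presses on something with over 40 N, if the wrist force passes 120 N, or if a joint passes its speed limit or range.

## Robot

A 7-joint arm with a two-finger parallel gripper is mounted at the origin on a cart in front of the work surface, level with it; the furniture and walls round the work are solid. World frame = base frame: x ahead of the robot, y to its left, z up, the work surface at z = 0. Lengths are in m, angles in degrees, forces in N, time in s.
With the tool pointing down it reaches from about 0.425 to 0.875 m from the base axis. Payload 4.7 kg.
Tool frame: the origin (TCP) lies midway between the tips of the shut fingers; the grasp point (between the pads) lies 19 mm behind it (env.grip_point_offset is the distance from the TCP to the grasp point, in m); z points along the fingers, y is the line along which they close (so a half turn about z gives the same grasp; the last joint's range is limited). The gripper opens to 87 mm and grips with 3 to 60 N. Pads are 19 mm wide; open, the fingers measure 117 mm over their backs; the gripper's body (75 mm by 190 mm) begins 51 mm behind the grasp point.
Start: joints at [-73.963, 18.392, -4.016, 83.108, 1.295, 78.541, -3.26], TCP at [0.171, 0.627, 0.223] pointing down, gripper open.
Joint ranges: [-163.93, 163.93], [-17.29, 119.83], [-79.2, 71.16], [3.27, 140.29], [-89.18, 269.18], [5.43, 117.66], [-154.24, 154.24]. Speed limits (degrees/s): [147.25, 147.25, 180, 180, 180, 180, 180].

## Interface

Orientations are given as [roll, pitch, yaw] about the fixed x, y, z axes, in that order (R = Rz(yaw) Ry(pitch) Rx(roll)).
In Python, from cell import env gives the robot as it stands.
- The arm moves only by the shell command python3 -m jog 'ROWS' [FORCE]. ROWS is JSON, a list of rows, each a list of 7 numbers: the shift along the tool's x, y, z in m, then the turn, a rotation vector about the tool's x, y, z in rad, then the finger opening in m, from 0 to 0.087. A call has 1 to 12 rows; each row shifts and turns the commanded pose from where the row before left it, along the tool's axes as they then stand; what a row does not reach is not made up. A row lasts 1/12 s, in which the tool goes at most 41.7 mm and 7.16 degrees, less where a joint would pass 70% of its speed; a pose out of reach is approached as far as the arm can. A call is refused whole if a number of a shift passes 0.0417 or a number of a turn 0.125, either way. A call with a gripper value outside its range is refused whole. The fingers move at their own pace and stop on an object; FORCE is the grip in N (left out, the last holds). Time passes only in rows, so rows that do not move let the fingers close. It gives the time, the measured TCP pose, the force, the opening and the grip force at its end, in the units of the state.
- env.get_obs(): the state, without advancing time (a new reading comes with each control period).
- env.read_camera(name): name is "scene" or "side" or "wrist"; returns the picture (400x640x3 uint8, blue, green, red); there is no depth.
- env.get_calibration(name): a dict with "fov_y" (degrees; the focal length in pixels is half the picture's height over the tangent of half this angle, whatever the lens; pixels are square), "cx", "cy" (the principal point, pixels), "pose" (4x4, takes a point from camera to world coordinates). Camera axes: x right, y up, looking along -z (the intrinsics and any distortion apply to the point x, -y, -z); pixel columns grow to the right and rows downward; lengths in m; the calibration is good to about 2 mm. A picture is of the moment at which its call begins: read the wrist's pose just before it. get_calibration takes no time and is no camera call; for the wrist camera it gives the pose at the moment of the call.
- env.sign_off(): hands the job in; it is judged then, once.
The state is a dict: "time_s": time; "qpos": joint angles; "joint_velocities": joint speeds; "effort": joint torques, N m; "tool_pos": TCP position; "tool_rot": TCP orientation; "force": force on the tool from outside, world axes, zero at the start; "wrist_torque": the same for the moment, N m; "grip_width": finger opening in m; "grasp_force": force on a finger pad.
Only numpy, scipy, OpenCV 4.12 (cv2) and the standard library are available. Lean on these libraries where they do the work, as an engineer would, in place of code of your own. Each camera call takes 0.05 s, during which the arm holds its last target. There are 200 camera calls.

## Working session

There is one attempt and no reset: what is moved stays moved. The work goes in short steps, Python scripts to look and compute and a shell command to move; the robot and the scene stay as the last step left them, time stands still between calls to the robot, and variables do not carry over. Pictures are saved under pics/ and viewed, at most 13 in all, crops included, and the job is handed in when it is done.

```bash
ls; mkdir -p pics; python3 - <<'E'
from cell import env
import cv2,numpy as np
o=env.get_obs();print({k:np.round(v,3) for k,v in o.items()})
for n in("scene","side"):
    cv2.imwrite(f"pics/{n}0.png",env.read_camera(n))
    c=env.get_calibration(n);print(n,c)
print(env.get_calibration("wrist"), env.grip_point_offset)
E
```

```text
pics
{'time_s': np.float64(0.0), 'qpos': array([-73.962,  18.439,  -4.016,  83.174,   1.295,  78.543,  -3.26 ]), 'joint_velocities': array([ 0.025,  0.06 ,  0.017, -0.115, -0.032, -0.043,  0.07 ]), 'effort': array([-1.0000e-03, -4.9129e+01, -4.0400e-01, -3.1252e+01, -6.4000e-02,
        4.4000e-02,  0.0000e+00]), 'tool_pos': array([0.171, 0.627, 0.221]), 'tool_rot': array([-1.79889e+02,  6.00000e-03,  1.64773e+02]), 'force': array([-0.266, -0.523, -0.248]), 'wrist_torque': array([ 0.008, -0.024,  0.013]), 'grasp_force': np.float64(0.0), 'grip_width': np.float64(0.087)}
scene {'fov_y': 44.24385946972143, 'cx': 324.129969154429, 'cy': 208.09527289219207, 'pose': array([[ 0.42882652,  0.43108124, -0.79389973, -0.62171472],
       [-0.90338612,  0.20350434, -0.37746458, -0.56234361],
       [-0.00115586,  0.87906481,  0.47670087,  0.8342961 ],
       [ 0.        ,  0.        ,  0.        ,  1.        ]])}
side {'fov_y': 57.003867012170815, 'cx': 318.85816534462583, 'cy': 208.45842785066426, 'pose': array([[-0.77387828,  0.48580913, -0.40632731,  0.19545928],
       [-0.63318268, -0.57943351,  0.51316322,  0.51381834],
       [ 0.01385972,  0.65440529,  0.75601695,  0.85318561],
       [ 0.        ,  0.        ,  0.        ,  1.        ]])}
{'fov_y': 67.96781583696254, 'cx': 314.99694901891104, 'cy': 202.81317884924962, 'pose': array([[ 2.61994876e-01, -9.30613287e-01, -2.55573073e-01,
         1.01052002e-01],
       [ 9.65068840e-01,  2.52392422e-01,  7.02865489e-02,
         6.44354577e-01],
       [-9.04889259e-04, -2.65060325e-01,  9.64231406e-01,
         3.85222579e-01],
       [ 0.00000000e+00,  0.00000000e+00,  0.00000000e+00,
         1.00000000e+00]])} 0.0187
```

View pics/scene0.png

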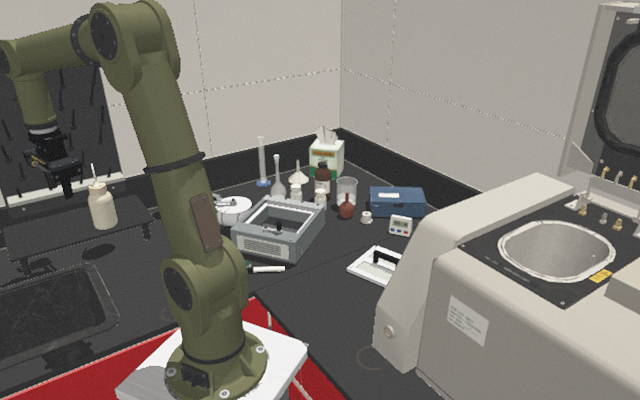

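View pics/side0.png

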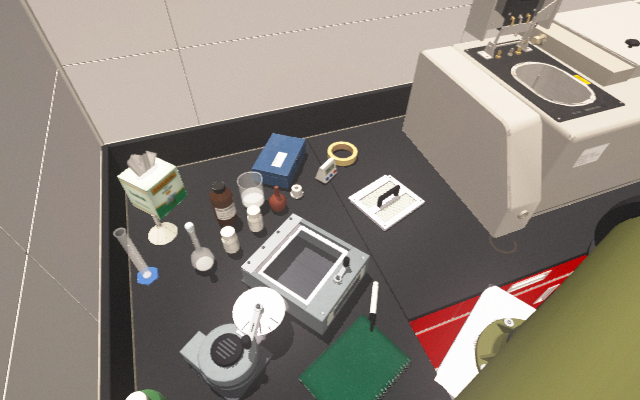

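The scene view shows the extractor at about (280,228) and the filter at (375,265). The side view is clearer: the grey box is at about (305,270), the filter with its black handle at (386,200), and the dial and lever at (258,315). I'll enlarge the side view.

```bash
cat > h.py <<'E'
from cell import env
import cv2,numpy as np
from scipy.spatial.transform import Rotation as R
def ray(c,uv):
    f=200/np.tan(np.radians(c["fov_y"]/2)); P=c["pose"]
    d=np.array([(uv[0]-c["cx"])/f,-(uv[1]-c["cy"])/f,-1]); return P[:3,3],P[:3,:3]@d
def onz(c,uv,z):
    o,d=ray(c,uv); return (o+d*(z-o[2])/d[2])
def proj(c,p):
    f=200/np.tan(np.radians(c["fov_y"]/2)); P=c["pose"]
    q=P[:3,:3].T@(np.asarray(p)-P[:3,3]); return np.array([c["cx"]+f*q[0]/-q[2],c["cy"]-f*q[1]/-q[2]])
def tri(rays):
    A=np.zeros((3,3));b=np.zeros(3)
    for o,d in rays:
        d=d/np.linalg.norm(d);M=np.eye(3)-np.outer(d,d);A+=M;b+=M@o
    p=np.linalg.solve(A,b)
    return p,[np.linalg.norm((np.eye(3)-np.outer(d,d)/(d@d))@(p-o)) for o,d in rays]
E
python3 - <<'E'
from h import *
im=cv2.imread("pics/side0.png")[140:380,170:450]
cv2.imwrite("pics/side0c.png",cv2.resize(im,(700,600),interpolation=cv2.INTER_CUBIC))
c=env.get_calibration("side")
for n,uv,z in [("deckfar",(297,216),.08),("deckR",(369,260),.08),("deckL",(243,268),.08),("deck near",(322,315),.08),("dial",(258,311),.11),("handle",(387,196),.043)]:
    print(n,onz(c,uv,z).round(3))
E
```

```text
deckfar [0.639 0.048 0.08 ]
deckR [0.408 0.04  0.08 ]
deckL [0.631 0.255 0.08 ]
deck near [0.407 0.227 0.08 ]
dial [0.511 0.318 0.11 ]
handle [ 0.505 -0.206  0.043]
```

View pics/side0c.png

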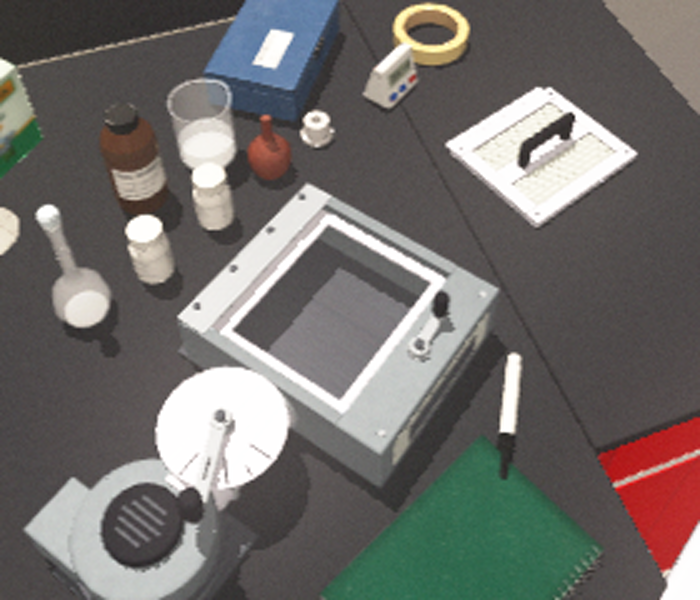

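The enlarged side view shows the damper pivot at about (220,416), the knob at (190,503), the latch pivot at (420,345) with its tab at (441,303), and the filter handle at (545,140), all in crop pixels. Next I'll swing the arm over the extractor, with the gripper raised, for wrist views.

```bash
python3 -m jog '[[-0.02,0,-0.03,0,0,0.03,0.087],[-0.0405,-0.005,-0.02,0,0,0.0625,0.087],[-0.0405,-0.005,-0.02,0,0,0.0625,0.087],[-0.0405,-0.005,-0.02,0,0,0.0625,0.087],[-0.0405,-0.005,-0.01,0,0,0.0625,0.087],[-0.0405,-0.005,0,0,0,0.0625,0.087],[-0.0405,-0.005,0,0,0,0.0625,0.087],[-0.0405,-0.005,0,0,0,0.0625,0.087],[-0.0405,-0.005,0,0,0,0.0625,0.087],[-0.0405,-0.005,0,0,0,0.0625,0.087],[-0.0405,-0.005,0,0,0,0.0625,0.087],[0,0,0,0,0,0,0.087]]' && python3 - <<'E'
from h import *
import pickle
def shot(n):
    c=env.get_calibration("wrist");im=env.read_camera("wrist");pickle.dump(c,open(f"pics/{n}.pkl","wb"));cv2.imwrite(f"pics/{n}.png",im)
    o=env.get_obs();print(o["tool_pos"].round(4),o["tool_rot"].round(2),c["pose"][:3,3].round(3))
shot("w1")
E
```

```text
time_s: 1.1
tool_pos: [0.4949, 0.3575, 0.3176]
tool_rot: [-180.0, 0.4, 126.2]
force: [0.7, -1.3, 0.3]
grip_width: 0.0869
grasp_force: 0.0
[0.4919 0.362  0.3175] [-1.7999e+02  1.7000e-01  1.2662e+02] [0.452 0.415 0.481]
```

View pics/w1.png

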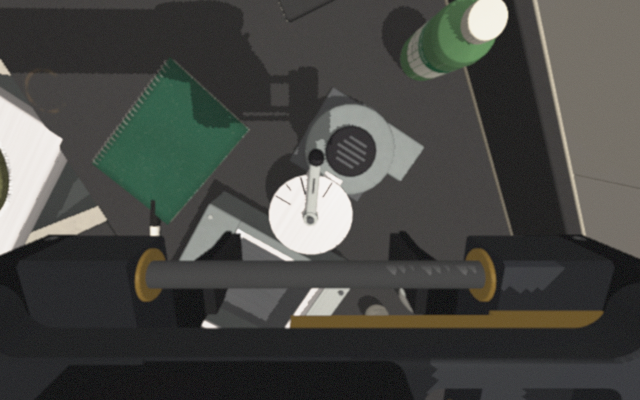

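The wrist view shows the dial at (311,213), the pivot at (311,217) and the knob at (317,157). The gripper hides everything below row 230, so I'll move further clockwise to see the box and then the filter.

```bash
cat >> h.py <<'E'
import pickle
def shot(n):
    c=env.get_calibration("wrist");im=env.read_camera("wrist");pickle.dump(c,open(f"pics/{n}.pkl","wb"));cv2.imwrite(f"pics/{n}.png",im)
    o=env.get_obs();print(o["tool_pos"].round(4),o["tool_rot"].round(2),c["pose"][:3,3].round(3))
E
python3 -m jog '[[-0.0405,-0.003,0,0,0,0.0625,0.087],[-0.0405,-0.003,0,0,0,0.0625,0.087],[-0.0405,-0.003,0,0,0,0.0625,0.087],[-0.0405,-0.003,0,0,0,0.0625,0.087],[0,0,0,0,0,0,0.087],[0,0,0,0,0,0,0.087]]' && python3 -c "
from h import *
shot('w2')"
python3 -m jog '[[-0.0405,-0.001,0,0,0,0.0625,0.087],[-0.0405,-0.001,0,0,0,0.0625,0.087],[-0.0405,-0.001,0,0,0,0.0625,0.087],[-0.0405,-0.001,0,0,0,0.0625,0.087],[-0.0405,-0.001,0,0,0,0.0625,0.087],[0,0,0,0,0,0,0.087],[0,0,0,0,0,0,0.087]]' && python3 -c "
from h import *
shot('w3')"
python3 -m jog '[[-0.0405,-0.001,0,0,0,0.0625,0.087],[-0.0405,-0.001,0,0,0,0.0625,0.087],[-0.0405,-0.001,0,0,0,0.0625,0.087],[-0.0405,-0.001,0,0,0,0.0625,0.087],[-0.0405,-0.001,0,0,0,0,0.087],[0,0,0,0,0,0,0.087],[0,0,0,0,0,0,0.087]]' && python3 -c "
from h import *
shot('w4')
a=[cv2.imread(f'pics/w{k}.png')[:240] for k in (2,3,4)]
cv2.imwrite('pics/m.png',cv2.resize(np.vstack(a[:2]),(800,600)))
cv2.imwrite('pics/m4.png',a[2])"
```

```text
time_s: 1.65
tool_pos: [0.5639, 0.222, 0.3174]
tool_rot: [-180.0, 0.0, 112.7]
force: [0.2, 0.4, -0.5]
grip_width: 0.0869
grasp_force: 0.0
[0.5628 0.2249 0.3172] [-1.7997e+02 -6.0000e-02  1.1291e+02] [0.536 0.287 0.481]
time_s: 2.28
tool_pos: [0.6131, 0.0282, 0.3174]
tool_rot: [-180.0, -0.0, 94.9]
force: [-0.4, 1.2, -0.3]
grip_width: 0.0873
grasp_force: 0.0
[0.613  0.0312 0.3171] [-1.7997e+02 -9.0000e-02  9.5150e+01] [0.607 0.099 0.481]
time_s: 2.92
tool_pos: [0.6005, -0.1722, 0.3174]
tool_rot: [-180.0, -0.0, 80.7]
force: [0.7, 1.2, -0.6]
grip_width: 0.087
grasp_force: 0.0
[ 0.6013 -0.1695  0.3171] [-1.7998e+02 -1.1000e-01  8.0890e+01] [ 0.612 -0.103  0.481]
```

View pics/m.png

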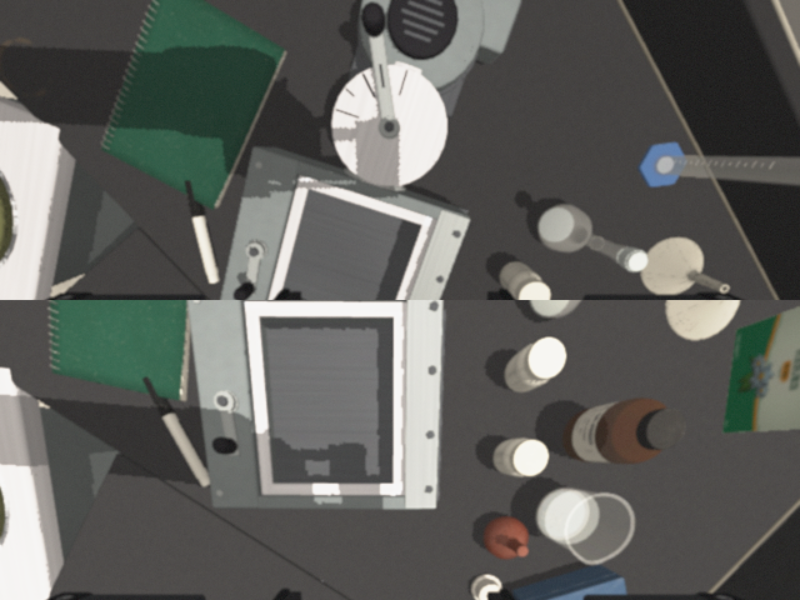

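View pics/m4.png

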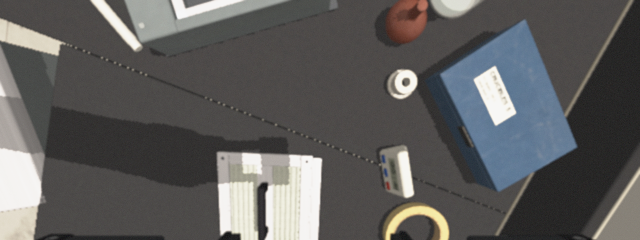

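The mosaic shows w2 in its top half (divide pixels by 1.25) and w3 in its bottom half. In w2 the damper pivot is at (311,102), the knob at (298,14) and the latch pivot at (203,200). In w3 the latch pivot is at (178,81) and its tab at (180,117). w4 shows the filter at (265,195), partly hidden by the gripper, with the tongue on the right edge. I'll measure from these.

```bash
cat > m1.py <<'E'
from h import *
C={k:pickle.load(open(f"pics/w{k}.pkl","rb")) for k in (1,2,3,4)}
S=env.get_calibration("side")
def T(n,*obs):
    p,e=tri([ray(S if k=="s" else C[k],uv) for k,uv in obs]);print(n,p.round(4),np.round(e,4));return p
def cr(u,v):return (170+u/2.5,140+v/2.5)
pv=T("pivot",(1,(311,217)),(2,(311,101.6)),("s",cr(220,416)))
kn=T("knob",(1,(317,157)),(2,(298.4,14.4)),("s",cr(190,497)))
lp=T("latchpiv",(2,(203.2,200)),(3,(178.4,80.8)),("s",cr(420,345)))
lt=T("latchtab",(2,(195,233)),(3,(180,117)),("s",cr(441,298)))
# deck corners / edges
ca=T("deck far-right",(3,(350,165.5)),("s",cr(311,186)))
cb=T("deck near-right",(3,(171,166)),("s",cr(497,290)))
cc=T("deck far-left",(2,(375,169)),("s",cr(180,318)))
x=pv-lp
ey=np.arctan2(*(pv-lp)[[1,0]]); yaw=ey-np.arctan2(167,100.5)
O=lp[:2]+np.array([[np.cos(yaw),-np.sin(yaw)],[np.sin(yaw),np.cos(yaw)]])@[.1005,0]
print("yaw",np.degrees(yaw),"dist",np.hypot(*x[:2]),"want",np.hypot(.167,.1005),"O",O, "deck yaw",np.degrees(np.arctan2(*(ca-cb)[[1,0]])))
d=kn-pv; a=np.arctan2(d[1],d[0])-yaw; print("knob r",np.hypot(*d[:2]),"damper",np.pi-a, "latch r",np.hypot(*(lt-lp)[:2]),"ang",np.arctan2(*(lt-lp)[[1,0]])-yaw+np.pi/2)
E
python3 m1.py
python3 -m jog '[[-0.04,0,0,0,0,0,0.087],[-0.04,0,0,0,0,0,0.087],[-0.03,0,0,0,0,0,0.087],[0,-0.03,0,0,0,0,0.087],[0,-0.03,0,0,0,0,0.087],[0,0,0,0,0,0,0.087],[0,0,0,0,0,0,0.087]]' && python3 - <<'E'
from h import *
shot('w5')
im=cv2.imread('pics/w5.png')[:240]
cv2.imwrite('pics/m5.png',np.vstack([cv2.resize(im[:,100:500],(800,480))]))
E
```

```text
pivot [0.5233 0.3078 0.0971] [0.001  0.0008 0.0006]
knob [0.4788 0.3809 0.1288] [0.0012 0.0005 0.0008]
latchpiv [0.4348 0.1327 0.087 ] [0.0005 0.0002 0.0004]
latchtab [0.4436 0.0904 0.1069] [0.0012 0.0004 0.0009]
deck far-right [0.6593 0.0419 0.0655] [0.0029 0.0029]
deck near-right [0.4164 0.0249 0.0743] [0.002 0.002]
deck far-left [0.632  0.2598 0.0879] [0.0026 0.0026]
yaw 4.2291774710236165 dist 0.19623298471681225 want 0.19490831177761508 O [0.53500133 0.14006387] deck yaw 4.007979272465522
knob r 0.08554461131847867 damper 1.0981462765863128 latch r 0.04321692318408673 ang 0.13289617387622976
time_s: 3.55
tool_pos: [0.5245, -0.2676, 0.3176]
tool_rot: [179.9, -0.2, 81.0]
force: [0.1, 0.2, 0.3]
grip_width: 0.0867
grasp_force: 0.0
[ 0.5255 -0.2675  0.3177] [ 1.7991e+02 -1.2000e-01  8.1040e+01] [ 0.536 -0.198  0.482]
```

View pics/m5.png

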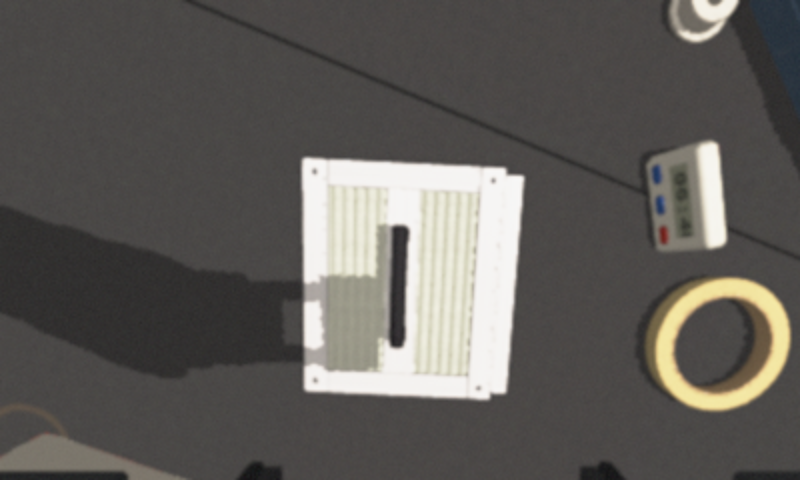

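The view shows the frame corners at (302,158), (507,168), (305,391) and (489,399), the tongue on the right edge, and the handle bar from (399,226) to (398,347). Now I'll work out the filter pose.

```bash
python3 - <<'E'
from h import *
c=pickle.load(open("pics/w5.pkl","rb"));S=env.get_calibration("side")
q=lambda u,v:(100+u/2,v/2)
P=[onz(c,q(*uv),.012)[:2] for uv in [(302,158),(507,168),(305,391),(489,399)]]
nl,fl,nr,fr=P
ang=lambda d:np.degrees(np.arctan2(d[1],d[0])).round(2)
print("corners",np.round(P,4).tolist()); print("yaws",ang(fl-nl),ang(fr-nr),ang(nl-nr)-90,ang(fl-fr)-90)
print("lens",np.linalg.norm(fl-nl),np.linalg.norm(fr-nr),np.linalg.norm(nl-nr),np.linalg.norm(fl-fr),"mid",np.mean(P,0))
h=[onz(c,q(*uv),.052)[:2] for uv in [(399,226),(398,347)]]
print("handle",np.mean(h,0),np.linalg.norm(h[0]-h[1]),ang(h[0]-h[1])-90)
# handle height by two views: ends of bar (top), side image black mask
im=cv2.imread("pics/side0.png");m=(im.max(2)<60).astype(np.uint8);m[:175]=0;m[225:]=0;m[:,:355]=0;m[:,425:]=0
n,l,st,ce=cv2.connectedComponentsWithStats(m);print(st[1:].tolist(),ce[1:].round(1).tolist())
cr=lambda u,v:(170+u/2.5,140+v/2.5)
for s,w in [(cr(573,118),(399,228)),(cr(521,150),(398,345))]: print(tri([ray(c,q(*w)),ray(S,s)]))
E
```

```text
corners [[0.4531, -0.1224], [0.6013, -0.1528], [0.4181, -0.2956], [0.5652, -0.3257]]
yaws -11.56 -11.57 -11.400000000000006 -11.799999999999997
lens 0.1513603119662461 0.15010046661869772 0.17667647307437392 0.17669092478193466 mid [ 0.50943296 -0.22413223]
handle [ 0.50965525 -0.2239375 ] 0.08462317990299321 -10.239999999999995
[[389, 187, 11, 8, 33], [387, 195, 1, 1, 1], [383, 196, 3, 3, 3], [381, 198, 1, 1, 1], [378, 200, 4, 6, 17]] [[394.8, 191.3], [387.0, 195.0], [384.0, 197.0], [381.0, 198.0], [379.2, 202.4]]
(array([ 0.49652202, -0.19475825,  0.10252851]), [np.float64(0.024489243068900962), np.float64(0.02448924306890085)])
(array([ 0.52161052, -0.25891505, -0.03000309]), [np.float64(0.03078169279986695), np.float64(0.030781692799866808)])
```

```bash
python3 -m jog '[[0.0396,-0.0092,0,0,0,0,0.087],[0.0396,-0.0092,0,0,0,0,0.087],[0.0396,-0.0092,0,0,0,0,0.087],[0.0396,-0.0092,0,0,0,0,0.087],[0.0396,-0.0092,0,0,0,0,0.087],[0.0396,-0.0092,0,0,0,0,0.087],[0.0396,-0.0092,0,0,0,0,0.087],[0.0396,-0.0092,0,0,0,0,0.087],[0.0396,-0.0092,0,0,0,0,0.087],[0.0396,-0.0092,0,0,0,0,0.087],[0.0396,-0.0092,0,0,0,0,0.087],[0.0396,-0.0092,0,0,0,0,0.087]]' >/dev/null; python3 -m jog '[[0.0396,-0.0092,0,0,0,0,0.087],[0.0396,-0.0092,0,0,0,0,0.087],[0.0396,-0.0092,0,0,0,0,0.087],[0.0396,-0.0092,0,0,0,0,0.087],[0,0,0.02,0,0,-0.117,0.06],[0,0,0.02,0,0,-0.117,0.06],[0,0,0.02,0,0,-0.117,0.06],[0,0,0.02,0,0,-0.117,0.06],[0,0,0.02,0,0,-0.117,0.06],[0,0,0.015,0,0,-0.117,0.06],[0,0,0,0,0,0,0.06],[0,0,0,0,0,0,0.06]]'
cat >> h.py <<'E'
EO=np.array([.535,.140]);EY=np.radians(4.2)
def goto(pos,yaw,pitch=0):
    "delta in tool axes; tool x along yaw, tilted by `pitch` about tool x"
    o=env.get_obs();Rt=R.from_euler("xyz",o["tool_rot"],degrees=True)
    D=R.from_euler("xyz",[180,0,yaw],degrees=True)*R.from_rotvec([np.radians(pitch),0,0])
    print("at",o["tool_pos"].round(4),o["tool_rot"].round(2),"F",o["force"].round(1),"w",round(float(o["grip_width"]),4),"t",o["time_s"])
    print("shift",Rt.inv().apply(np.array(pos)-o["tool_pos"]).round(4),"turn",(Rt.inv()*D).as_rotvec().round(4))
E
python3 -c "
from h import *
goto([.4788,.3809,.106],121.3)
shot('w6')"
```

```text
time_s: 5.6
tool_pos: [0.4794, 0.38, 0.2017]
tool_rot: [-179.9, -0.0, 120.9]
force: [1.2, -0.9, 0.7]
grip_width: 0.06
grasp_force: 0.0
at [0.4794 0.38   0.2017] [-1.7990e+02 -5.0000e-02  1.2091e+02] F [ 1.2 -0.9  0.7] w 0.06 t 5.6
shift [0.001  0.0001 0.0957] turn [-0.0018 -0.0008 -0.0067]
[0.4803 0.38   0.203 ] [ 1.7997e+02 -5.0000e-02  1.2087e+02] [0.443 0.44  0.365]
```

```bash
python3 -m jog '[[0,0,0.03,0,0,0,0.06],[0.001,0,0.03,0,0,-0.007,0.06],[0,0,0.025,0,0,0,0.06],[0,0,0.01,0,0,0,0.06],[0,0,0,0,0,0,0.03],[0,0,0,0,0,0,0.01],[0,0,0,0,0,0,0.01],[0,0,0,0,0,0,0.01],[0,0,0,0,0,0,0.01]]' 15
```

```text
time_s: 6.4
tool_pos: [0.4812, 0.3797, 0.1094]
tool_rot: [179.8, -0.0, 121.3]
force: [0.1, 0.0, -1.2]
grip_width: 0.0348
grasp_force: 0.0
```

```bash
python3 -m jog '[[0,0,0,0,0,0,0.01],[0,0,0,0,0,0,0.01],[0,0,0,0,0,0,0.01],[0,0,0,0,0,0,0.01],[-0.0007,-0.0107,0,0,0,-0.125,0.01],[-0.0007,-0.0107,0,0,0,-0.125,0.01]]' 15;  python3 -m jog '[[-0.0007,-0.0107,0,0,0,-0.125,0.01],[-0.0007,-0.0107,0,0,0,-0.125,0.01],[-0.0007,-0.0107,0,0,0,-0.125,0.01],[-0.0007,-0.0107,0,0,0,-0.125,0.01],[-0.0007,-0.0107,0,0,0,-0.125,0.01],[-0.0007,-0.0107,0,0,0,-0.125,0.01],[0,0,0,0,0,0,0.01]]' 15
```

```text
time_s: 6.9
tool_pos: [0.4644, 0.3665, 0.1081]
tool_rot: [179.8, 0.0, 136.0]
force: [2.3, 0.7, 2.1]
grip_width: 0.0195
grasp_force: 15.0
time_s: 7.48
tool_pos: [0.4403, 0.3067, 0.1081]
tool_rot: [179.9, 0.1, 178.8]
force: [0.8, 1.0, 0.3]
grip_width: 0.0192
grasp_force: 15.0
```

```bash
python3 -m jog '[[-0.0003,-0.005,0,0,0,-0.06,0.01],[0,-0.003,0,0,0,-0.02,0.01],[0,0,0,0,0,0,0.01],[0,0,0,0,0,0,0.01]]' 15;  python3 -m jog '[[0,-0.002,0,0,0,-0.01,0.01],[0,0,0,0,0,0,0.01],[0,0,0,0,0,0,0.01]]' 15
```

```text
time_s: 7.82
tool_pos: [0.4406, 0.3017, 0.1081]
tool_rot: [179.8, 0.2, -176.9]
force: [2.5, 4.1, -0.4]
grip_width: 0.0193
grasp_force: 15.0
time_s: 8.07
tool_pos: [0.4406, 0.3016, 0.1082]
tool_rot: [179.6, 0.2, -176.3]
force: [2.9, 9.6, -3.0]
grip_width: 0.0191
grasp_force: 15.0
```

```bash
python3 -m jog '[[0,0.001,0,0,0,0,0.06],[0,0,0,0,0,0,0.06],[0,0,0,0,0,0,0.06],[0,0,0,0,0,0,0.06],[0,0,-0.04,0,0,0,0.06],[0,0,-0.04,0,0,0.06,0.06],[0,0,-0.04,0,0,0.125,0.06],[0,0,-0.03,0,0,0.125,0.06],[0,0,0,0,0,0.125,0.06],[0,0,0,0,0,0.125,0.06],[0,0,0,0,0,0.125,0.06],[0,0,0,0,0,0.125,0.06]]';python3 -m jog '[[0,0,0,0,0,0.125,0.06],[0,0,0,0,0,0.125,0.06],[0,0,0,0,0,0.125,0.06],[0,0,0,0,0,0.125,0.06],[0,0,0,0,0,0.125,0.06],[0,0,0,0,0,0.125,0.06],[0,0,0,0,0,0.125,0.06],[0,0,0,0,0,0.125,0.06],[0,0,0,0,0,0,0.06],[0,0,0,0,0,0,0.06]]'
python3 -c "
from h import *
shot('w7')
goto([.5095,-.224,.12],78.45)"
```

```text
time_s: 9.07
tool_pos: [0.4394, 0.2979, 0.2575]
tool_rot: [-180.0, 0.0, 136.9]
force: [-0.6, 0.3, 0.3]
grip_width: 0.0599
grasp_force: 0.0
time_s: 9.9
tool_pos: [0.4394, 0.2981, 0.2573]
tool_rot: [-180.0, 0.0, 80.2]
force: [-0.3, -0.2, 0.2]
grip_width: 0.0596
grasp_force: 0.0
[0.4394 0.2981 0.2573] [-1.7998e+02  3.0000e-02  8.0220e+01] [0.452 0.368 0.421]
at [0.4394 0.2981 0.2573] [-1.7998e+02  3.0000e-02  8.0220e+01] F [-0.4  0.4  0.8] w 0.0598 t 9.95
shift [-0.5026  0.1578  0.1375] turn [-0.0004  0.0005  0.0309]
```

```bash
python3 -m jog '[[-0.0387,0.0121,0,0,0,0.031,0.06],[-0.0387,0.0121,0,0,0,0,0.06],[-0.0387,0.0121,0,0,0,0,0.06],[-0.0387,0.0121,0,0,0,0,0.06],[-0.0387,0.0121,0,0,0,0,0.06],[-0.0387,0.0121,0,0,0,0,0.06],[-0.0387,0.0121,0,0,0,0,0.06],[0,0,0,0,0,0,0.06],[0,0,0,0,0,0,0.06]]';python3 -c "
from h import *
shot('w8')";python3 -m jog '[[-0.0387,0.0121,0,0,0,0,0.06],[-0.0387,0.0121,0,0,0,0,0.06],[-0.0387,0.0121,0,0,0,0,0.06],[-0.0387,0.0121,0,0,0,0,0.06],[-0.0387,0.0121,0,0,0,0,0.06],[-0.0387,0.0121,0.02,0,0,0,0.06],[0,0,0.04,0,0,0,0.06],[0,0,0.04,0,0,0,0.06],[0,0,0,0,0,0,0.06],[0,0,0,0,0,0,0.06]]'
python3 -c "
from h import *
goto([.5095,-.224,.0245],78.45)
a=cv2.imread('pics/w7.png')[:240];b=cv2.imread('pics/w8.png')[:240]
cv2.imwrite('pics/m8.png',cv2.resize(np.vstack([a,b]),(800,600)))"
```

```text
time_s: 10.7
tool_pos: [0.4687, 0.0135, 0.2577]
tool_rot: [180.0, -0.0, 78.1]
force: [-0.6, 0.5, -0.5]
grip_width: 0.0598
grasp_force: 0.0
[0.4687 0.0158 0.2576] [-1.7999e+02 -5.0000e-02  7.8270e+01] [0.484 0.082 0.421]
time_s: 11.58
tool_pos: [0.4916, -0.2204, 0.1575]
tool_rot: [-179.7, -0.0, 78.5]
force: [0.0, -0.3, 0.6]
grip_width: 0.0602
grasp_force: 0.0
at [ 0.4916 -0.2204  0.1575] [-1.7971e+02 -3.0000e-02  7.8490e+01] F [ 0.  -0.3  0.6] w 0.0602 t 11.5833
shift [-0.      0.0189  0.1329] turn [-0.0051 -0.0005  0.0006]
```

View pics/m8.png

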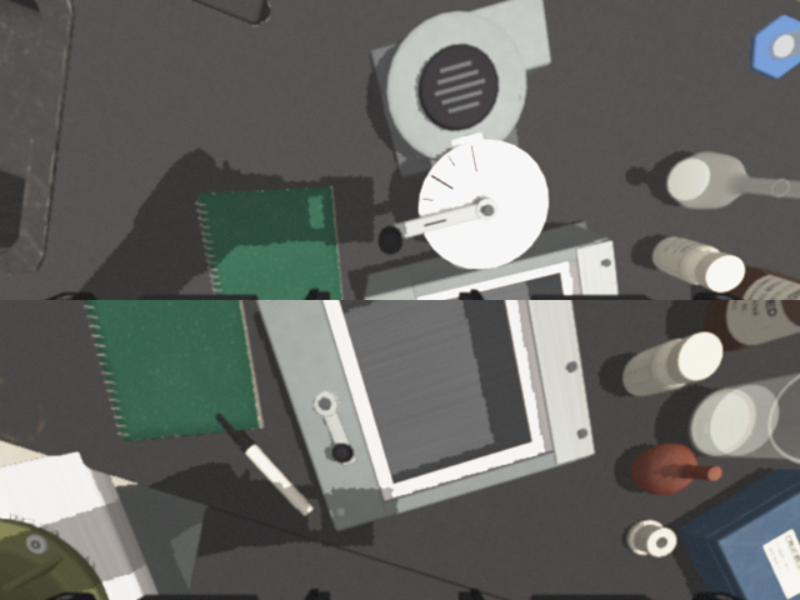

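The top half (w7) shows the lever shut, pointing to the extractor's -x, with the pivot at (486,208) and the knob at (390,240). The bottom half (w8) shows the latch pivot at (324,404), its tab at (343,453), the deck's right corners at (337,530) and (593,453), and the lip edge at about (528,300)–(552,452). I'll grasp the handle now and refine the extractor pose at the same time.

```bash
python3 -m jog '[[0,0.0189,0.03,0,0,0,0.06],[0,0,0.035,0,0,0,0.06],[0,0,0.035,0,0,0,0.06],[0,0,0.022,0,0,0,0.06],[0,0,0.011,0,0,0,0.06],[0,0,0,0,0,0,0.06],[0,0,0,0,0,0,0.005],[0,0,0,0,0,0,0.005],[0,0,0,0,0,0,0.005],[0,0,0,0,0,0,0.005],[0,0,0,0,0,0,0.005],[0,0,0,0,0,0,0.005]]' 40; python3 -m jog '[[0,0,0,0,0,0,0.005],[0,0,0,0,0,0,0.005],[0,0,0,0,0,0,0.005],[0,0,0,0,0,0,0.005],[0,0,0,0,0,0,0.005],[0,0,0,0,0,0,0.005]]' 40
python3 - <<'E'
from h import *
C={k:pickle.load(open(f"pics/w{k}.pkl","rb")) for k in (1,2,3,7,8)}
S=env.get_calibration("side");cr=lambda u,v:(170+u/2.5,140+v/2.5)
def T(n,*obs):
    p,e=tri([ray(S if k=="s" else C[k],uv) for k,uv in obs]);print(n,p.round(4),np.round(e,4));return p
q=lambda u,v:(u/1.25,(v-300 if v>=300 else v)/1.25)
pv=T("pivot",(1,(311,217)),(2,(311,101.6)),(7,q(486,208)),("s",cr(220,416)))
lp=T("latchpiv",(2,(203.2,200)),(3,(178.4,80.8)),(8,q(324,404)),("s",cr(420,345)))
lt=T("tab",(2,(195,233)),(3,(180,117)),(8,q(343,453)))
fr=T("far right",(8,q(593,453)),(3,(350,165.5)))
nr=T("near right",(8,q(337,530)),(3,(171,166)))
yaw=np.arctan2(*(pv-lp)[[1,0]])-np.arctan2(167,100.5)
M=lambda y:np.array([[np.cos(y),-np.sin(y)],[np.sin(y),np.cos(y)]])
print("yaw",np.degrees(yaw),"dist",np.hypot(*(pv-lp)[:2]),"O(latch)",lp[:2]+M(yaw)@[.1005,0],"O(piv)",pv[:2]-M(yaw)@[0,.167])
O=(lp[:2]+M(yaw)@[.1005,0]+pv[:2]-M(yaw)@[0,.167])/2
E=lambda p:(M(yaw).T@(np.asarray(p)[:2]-O)).round(4)
print("O",O)
for n,k,uv,z in [("fr",8,q(593,453),.0815),("nr",8,q(337,530),.08),("fr3",3,(350,165.5),.0815),("nr3",3,(171,166),.08),("front wall a",8,q(322,300),.08),("b",8,q(386,498),.08),("lip a",8,q(529,300),.0815),("lip b",8,q(552,452),.0815)]:
    print(n,E(onz(C[k],uv,z)))
print("tab",E(lt),"latch angle",np.arctan2(*(E(lt)-E(lp))[::-1])+np.pi/2)
E
```

```text
time_s: 12.58
tool_pos: [0.5113, -0.2267, 0.0267]
tool_rot: [179.9, -0.0, 78.3]
force: [-1.2, -0.6, 0.1]
grip_width: 0.0274
grasp_force: 0.0
time_s: 13.08
tool_pos: [0.5094, -0.2263, 0.0258]
tool_rot: [-179.8, -0.0, 78.3]
force: [-5.2, 1.5, 5.6]
grip_width: 0.0116
grasp_force: 40.0
pivot [0.5233 0.3077 0.0972] [0.0011 0.0008 0.0004 0.0005]
latchpiv [0.4348 0.1328 0.0872] [0.0006 0.0001 0.0002 0.0004]
tab [0.4428 0.0903 0.1045] [0.0001 0.0003 0.0003]
far right [0.6602 0.0449 0.0742] [0.0001 0.0001]
near right [0.4172 0.0242 0.0785] [0.0003 0.0003]
yaw 4.187110084512685 dist 0.19606703138164247 O(latch) [0.53499172 0.14010694] O(piv) [0.5355151  0.14114072]
O [0.53525341 0.14062383]
fr [ 0.114  -0.1037]
nr [-0.126 -0.107]
fr3 [ 0.1167 -0.1035]
nr3 [-0.1256 -0.1076]
front wall a [-0.078   0.0753]
b [-0.0734 -0.0911]
lip a [0.0814 0.0289]
lip b [ 0.0792 -0.0928]
tab [-0.0959 -0.0434] latch angle 0.11372626524649165
```

Refined pose: extractor origin ≈ (0.5375, 0.1405), yaw 4.2°. The wall and lip readings suggest the 2 mm shift in x, and the lever stop agrees. The grip is firm at 11.6 mm and 40 N. Now lift.

```bash
python3 -m jog '[[0,0,-0.01,0,0,0,0.005],[0,0,-0.025,0,0,0,0.005],[0,0,-0.035,0,0,0,0.005],[0,0,-0.035,0,0,0,0.005],[0,0,-0.035,0,0,0,0.005],[0,0,-0.035,0,0,0,0.005],[0,0,-0.035,0,0,0,0.005],[0,0,-0.02,0,0,-0.1,0.005],[0,0,0,0,0,-0.1,0.005],[0,0,0,0,0,-0.0775,0.005],[0,0,0,0,0,0,0.005],[0,0,0,0,0,0,0.005]]' 50
cat >> h.py <<'E'
EO=np.array([.5375,.1405])
def frame_goto(a,zt,th,hz=.0258,gy=-.0022):
    t=np.radians(th);x=.0785+a-.089*np.cos(t)+hz*np.sin(t);z=.068+zt+.089*np.sin(t)+hz*np.cos(t)
    p=EO+np.array([[np.cos(EY),-np.sin(EY)],[np.sin(EY),np.cos(EY)]])@[x,gy]
    goto([*p,z],94.2,th)
E
python3 -c "
from h import *
frame_goto(-.005,.04,0);frame_goto(-.005,.04,20)"
```

```text
time_s: 14.08
tool_pos: [0.5108, -0.2265, 0.2557]
tool_rot: [-180.0, -0.0, 94.0]
force: [0.7, 0.6, -5.2]
grip_width: 0.0114
grasp_force: 50.0
at [ 0.5108 -0.2265  0.2557] [-1.7999e+02 -1.0000e-02  9.4050e+01] F [ 0.7  0.6 -5.2] w 0.0114 t 14.0833
shift [0.3619 0.0371 0.122 ] turn [-0.0001 -0.0001 -0.0027]
at [ 0.5108 -0.2265  0.2557] [-1.7999e+02 -1.0000e-02  9.4050e+01] F [ 0.7  0.6 -5.2] w 0.0114 t 14.0833
shift [0.362  0.0513 0.0931] turn [ 0.349  -0.0006 -0.0026]
```

```bash
python3 -m jog '[[0.018,0.0025,0,0,0,0,0.005],[0.036,0.005,0,0,0,0,0.005],[0.036,0.005,0,0,0,0,0.005],[0.036,0.005,0,0,0,0,0.005],[0.036,0.005,0,0,0,0,0.005],[0.036,0.005,0,0,0,0,0.005],[0.036,0.005,0,0,0,0,0.005],[0.036,0.005,0,0,0,0,0.005],[0.036,0.005,0,0,0,0,0.005],[0.036,0.005,0,0,0,0,0.005],[0.02,0.003,0,0,0,0,0.005],[0,0,0,0.05,0,0,0.005]]' 50
python3 -m jog '[[0,0,0,0.1,0,0,0.005],[0,0,0,0.1,0,0,0.005],[0,0,0,0.1,0,0,0.005],[0,0,0,0,0,0,0.005],[0,0,0,0,0,0,0.005],[0,0,0,0,0,0,0.005]]' 50
python3 -c "
from h import *
frame_goto(-.005,.03,20)
cv2.imwrite('pics/s9.png',env.read_camera('side')[180:360,190:430].repeat(3,0).repeat(3,1))"
```

```text
time_s: 15.08
tool_pos: [0.5326, 0.1462, 0.2557]
tool_rot: [-177.1, -0.3, 94.7]
force: [-0.4, 0.7, -4.7]
grip_width: 0.0114
grasp_force: 50.0
time_s: 15.58
tool_pos: [0.5349, 0.138, 0.2559]
tool_rot: [-160.0, 0.0, 94.1]
force: [0.2, -0.0, -3.1]
grip_width: 0.0117
grasp_force: 50.0
at [0.5349 0.138  0.2559] [-1.6005e+02  3.0000e-02  9.4120e+01] F [ 0.2 -0.  -3.1] w 0.0117 t 15.5833
shift [0.0001 0.0366 0.0966] turn [ 0.0008 -0.     -0.0015]
```

View pics/s9.png

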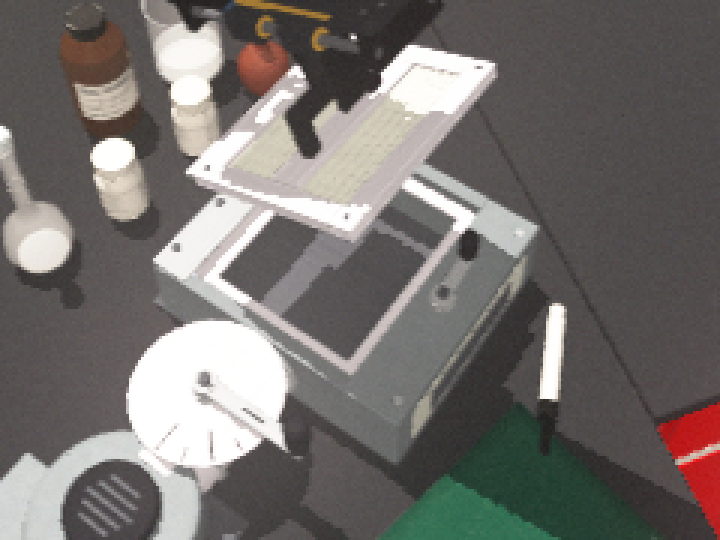

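The side view shows the filter held tilted, tongue down toward the lip, above the opening at about (340,230). The damper is shut and the latch open. Lowering.

```bash
python3 -m jog '[[0,0.008,0.02,0,0,0,0.005],[0,0.0095,0.0255,0,0,0,0.005],[0,0.0095,0.0255,0,0,0,0.005],[0,0.0095,0.0255,0,0,0,0.005],[0,0,0,0,0,0,0.005],[0,0,0,0,0,0,0.005],[0,0,0,0,0,0,0.005]]' 50
python3 -c "
from h import *
frame_goto(-.005,.015,20)
frame_goto(-.005,.001,20)
frame_goto(.006,.001,20)"
```

```text
time_s: 16.22
tool_pos: [0.5368, 0.1386, 0.1558]
tool_rot: [-160.2, -0.1, 94.2]
force: [1.1, 0.0, -3.8]
grip_width: 0.0115
grasp_force: 50.0
at [0.5368 0.1386 0.1558] [-1.6019e+02 -8.0000e-02  9.4190e+01] F [ 1.1  0.  -3.8] w 0.0115 t 16.2167
shift [-0.0004  0.0057  0.0172] turn [ 0.0034 -0.0013  0.0003]
at [0.5368 0.1386 0.1558] [-1.6019e+02 -8.0000e-02  9.4190e+01] F [ 1.1  0.  -3.8] w 0.0115 t 16.2167
shift [-0.0004  0.0105  0.0304] turn [ 0.0034 -0.0013  0.0003]
at [0.5368 0.1386 0.1558] [-1.6019e+02 -8.0000e-02  9.4190e+01] F [ 1.1  0.  -3.8] w 0.0115 t 16.2167
shift [-0.0004  0.0208  0.0267] turn [ 0.0034 -0.0013  0.0003]
```

```bash
python3 -m jog '[[0,0.003,0.009,0,0,0,0.005],[0,0.003,0.009,0,0,0,0.005],[0,0.002,0.006,0,0,0,0.005],[0,0.001,0.003,0,0,0,0.005],[0,0,0,0,0,0,0.005],[0,0,0,0,0,0,0.005]]' 50
python3 -m jog '[[0,0.001,0.003,0,0,0,0.005],[0,0,0,0,0,0,0.005],[0,0,0,0,0,0,0.005]]' 50
python3 -c "
from h import *
frame_goto(-.005,.001,20)
frame_goto(.006,.001,20)
cv2.imwrite('pics/s10.png',env.read_camera('side')[190:340,210:400].repeat(4,0).repeat(4,1))"
```

```text
time_s: 16.72
tool_pos: [0.5351, 0.1381, 0.1242]
tool_rot: [-159.9, 0.0, 94.2]
force: [-0.6, 0.1, -2.9]
grip_width: 0.0115
grasp_force: 50.0
time_s: 16.97
tool_pos: [0.5357, 0.1382, 0.1219]
tool_rot: [-160.0, -0.0, 94.2]
force: [-0.2, 0.3, -1.3]
grip_width: 0.0113
grasp_force: 50.1
at [0.5357 0.1382 0.1219] [-1.6002e+02 -2.0000e-02  9.4180e+01] F [-0.2  0.3 -1.3] w 0.0113 t 16.9667
shift [-0.0001  0.     -0.0019] turn [ 0.0004 -0.0004 -0.0002]
at [0.5357 0.1382 0.1219] [-1.6002e+02 -2.0000e-02  9.4180e+01] F [-0.2  0.3 -1.3] w 0.0113 t 16.9667
shift [-0.0001  0.0104 -0.0056] turn [ 0.0004 -0.0004 -0.0002]
```

View pics/s10.png

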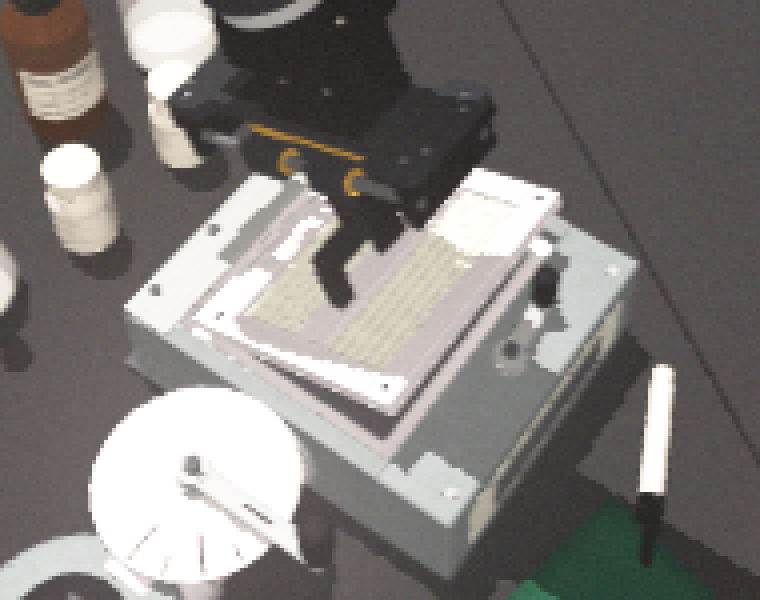

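The side view shows the filter tilted inside the opening, tongue at the far ledge below the lip, front edge clear of the latch. The force suggests light contact with the ledge. Now I'll slide it under the lip.

```bash
python3 -m jog '[[0,0.002,-0.002,0,0,0,0.005],[0,0.003,-0.001,0,0,0,0.005],[0,0.003,-0.001,0,0,0,0.005],[0,0.0025,-0.001,0,0,0,0.005],[0,0,0,0,0,0,0.005],[0,0,0,0,0,0,0.005]]' 50
python3 -c "
from h import *
frame_goto(.006,.001,20)
frame_goto(.008,.001,12)"
```

```text
time_s: 17.52
tool_pos: [0.5472, 0.139, 0.1222]
tool_rot: [-160.0, -0.0, 94.2]
force: [0.6, 0.5, -2.8]
grip_width: 0.0113
grasp_force: 50.0
at [0.5472 0.139  0.1222] [-159.99   -0.     94.18] F [ 0.6  0.5 -2.8] w 0.0113 t 17.5167
shift [-0.     -0.0003 -0.0014] turn [-0.0002 -0.0001 -0.0003]
at [0.5472 0.139  0.1222] [-159.99   -0.     94.18] F [ 0.6  0.5 -2.8] w 0.0113 t 17.5167
shift [-0.     -0.0012  0.0105] turn [-1.399e-01 -1.000e-04 -3.000e-04]
```

```bash
python3 -m jog '[[0,0,0.002,-0.035,0,0,0.005],[0,0,0.003,-0.035,0,0,0.005],[0,0,0.003,-0.035,0,0,0.005],[0,0,0.002,-0.035,0,0,0.005],[0,0,0,0,0,0,0.005],[0,0,0,0,0,0,0.005]]' 50
python3 -c "
from h import *
frame_goto(.008,.001,12)
frame_goto(.011,.0005,12)"
```

```text
time_s: 18.02
tool_pos: [0.5433, 0.1388, 0.113]
tool_rot: [-167.9, -0.0, 94.2]
force: [0.2, -0.6, -4.2]
grip_width: 0.0111
grasp_force: 50.0
at [0.5433 0.1388 0.113 ] [-1.6793e+02 -2.0000e-02  9.4200e+01] F [ 0.2 -0.6 -4.2] w 0.0111 t 18.0167
shift [-0.0001 -0.0008  0.0004] turn [-0.0013 -0.0003  0.    ]
at [0.5433 0.1388 0.113 ] [-1.6793e+02 -2.0000e-02  9.4200e+01] F [ 0.2 -0.6 -4.2] w 0.0111 t 18.0167
shift [-0.0001  0.0023  0.0003] turn [-0.0013 -0.0003  0.    ]
```

```bash
for i in 1 2 3; do python3 -m jog '[[0,0.0015,-0.0003,0,0,0,0.005],[0,0,0,0,0,0,0.005],[0,0,0,0,0,0,0.005]]' 50 | grep -E 'pos|force'; done
```

```text
tool_pos: [0.5449, 0.1386, 0.1126]
force: [-4.4, -1.0, -1.8]
grasp_force: 50.0
tool_pos: [0.5451, 0.1385, 0.1128]
force: [-7.3, -2.4, 0.5]
grasp_force: 50.0
tool_pos: [0.5453, 0.1385, 0.113]
force: [-9.8, -1.8, 2.5]
grasp_force: 50.0
```

```bash
sed -i 's/EO=np.array(\[.5375,.1405\])/EO=np.array([.5366,.1405])/' h.py; python3 -m jog '[[0,-0.0035,0.0005,0,0,0,0.005],[0,0,0,0,0,0,0.005],[0,0,0,0,0,0,0.005]]' 50
python3 -c "
from h import *
frame_goto(.010,.001,5)
frame_goto(.0105,.0,0)"
```

```text
time_s: 19.02
tool_pos: [0.5449, 0.1387, 0.1128]
tool_rot: [-168.0, 0.0, 94.2]
force: [-2.4, -0.5, -4.5]
grip_width: 0.0114
grasp_force: 50.0
at [0.5449 0.1387 0.1128] [-1.6796e+02  1.0000e-02  9.4180e+01] F [-2.4 -0.5 -4.5] w 0.0114 t 19.0167
shift [ 0.0002 -0.0038  0.0114] turn [-0.1229  0.0002 -0.0003]
at [0.5449 0.1387 0.1128] [-1.6796e+02  1.0000e-02  9.4180e+01] F [-2.4 -0.5 -4.5] w 0.0114 t 19.0167
shift [ 0.0002 -0.004   0.0203] turn [-2.101e-01  2.000e-04 -3.000e-04]
```

```bash
python3 -m jog '[[0,-0.001,0.003,-0.031,0,0,0.005],[0,-0.001,0.003,-0.031,0,0,0.005],[0,-0.001,0.003,-0.031,0,0,0.005],[0,-0.001,0.0025,-0.03,0,0,0.005],[0,0,0,0,0,0,0.005],[0,0,0,0,0,0,0.005]]' 50
python3 -c "
from h import *
frame_goto(.0105,.0,0)"
```

```text
time_s: 19.52
tool_pos: [0.5393, 0.1387, 0.1026]
tool_rot: [-175.0, -0.0, 94.2]
force: [-0.1, -0.5, -4.4]
grip_width: 0.0115
grasp_force: 50.0
at [0.5393 0.1387 0.1026] [-1.7505e+02 -3.0000e-02  9.4180e+01] F [-0.1 -0.5 -4.4] w 0.0115 t 19.5167
shift [-0.0002 -0.0018  0.009 ] turn [-0.0864 -0.0005 -0.0002]
```

```bash
python3 -m jog '[[0,-0.0006,0.003,-0.029,0,0,0.005],[0,-0.0006,0.003,-0.029,0,0,0.005],[0,-0.0006,0.003,-0.029,0,0,0.005],[0,0,0,0,0,0,0.005],[0,0,0,0,0,0,0.005]]' 50
python3 -c "
from h import *
frame_goto(.0105,.0,0)"
```

```text
time_s: 19.93
tool_pos: [0.5373, 0.1384, 0.094]
tool_rot: [180.0, -0.0, 94.2]
force: [0.7, -0.2, -3.4]
grip_width: 0.0115
grasp_force: 50.0
at [0.5373 0.1384 0.094 ] [ 1.800e+02 -2.000e-02  9.417e+01] F [ 0.7 -0.2 -3.4] w 0.0115 t 19.9333
shift [-0.     -0.0005  0.0002] turn [ 0.0001 -0.0004 -0.0005]
```

```bash
for i in 1 2; do python3 -m jog '[[0,0,0.001,0,0,0,0.005],[0,0,0,0,0,0,0.005],[0,0,0,0,0,0,0.005]]' 50 | grep -E 'pos|force'; done
```

```text
tool_pos: [0.5373, 0.1384, 0.0938]
force: [-3.5, 0.1, 5.1]
grasp_force: 50.0
tool_pos: [0.5373, 0.1384, 0.0938]
force: [-6.1, -1.3, 10.9]
grasp_force: 50.0
```

Seated: contact at exactly the expected height. Release, back away, and go to the latch.

```bash
python3 -m jog '[[0,0,-0.0015,0,0,0,0.05],[0,0,0,0,0,0,0.05],[0,0,0,0,0,0,0.05],[0,0,0,0,0,0,0.05],[0,0,0,0,0,0,0.05],[0,0,-0.02,0,0,0,0.05],[0,0,-0.04,0,0,0,0.05],[0,0,-0.04,0,0,0,0.05],[0,0,0,0,0,0,0.05],[0,0,0,0,0,0,0.05]]' 20
python3 -c "
from h import *
goto([.4443,.091,.15],101)"
```

```text
time_s: 21.27
tool_pos: [0.5386, 0.1388, 0.1958]
tool_rot: [179.7, -0.1, 94.2]
force: [-0.1, 0.0, -1.7]
grip_width: 0.0498
grasp_force: 0.0
at [0.5386 0.1388 0.1958] [ 1.7968e+02 -1.1000e-01  9.4180e+01] F [-0.1  0.  -1.7] w 0.0498 t 21.2667
shift [-0.0409 -0.0978  0.0452] turn [ 0.0058 -0.0016 -0.119 ]
```

```bash
python3 -m jog '[[-0.014,-0.0326,0,0,0,0,0.05],[-0.0135,-0.0326,0,0,0,0,0.05],[-0.0135,-0.0326,0,0,0,0,0.05],[0,0,0.02,0.006,0,-0.119,0.05],[0,0,0.02,0,0,0,0.05],[0,0,0,0,0,0,0.05],[0,0,0,0,0,0,0.05]]'
python3 -c "
from h import *
shot('w11')
goto([.4443,.091,.094],101)
import cv2
im=cv2.resize(cv2.imread('pics/w11.png')[:250],(800,312))
s=cv2.resize(env.read_camera('side')[200:320,230:390],(380,285),interpolation=cv2.INTER_CUBIC)
o=np.zeros((600,800,3),np.uint8);o[:312]=im;o[315:600,:380]=s;cv2.imwrite('pics/m11.png',o)"
```

```text
time_s: 21.85
tool_pos: [0.4405, 0.0898, 0.1514]
tool_rot: [-179.4, 0.0, 101.0]
force: [-0.3, 0.4, -0.4]
grip_width: 0.05
grasp_force: 0.0
[0.4417 0.0902 0.1525] [-1.7956e+02  1.0000e-02  1.0098e+02] [0.428 0.159 0.315]
at [0.4417 0.0902 0.1525] [-1.7956e+02  1.0000e-02  1.0098e+02] F [-0.1  0.5  0.1] w 0.0506 t 21.9
shift [0.0003 0.0032 0.0584] turn [-0.0077  0.0001 -0.0003]
```

View pics/m11.png

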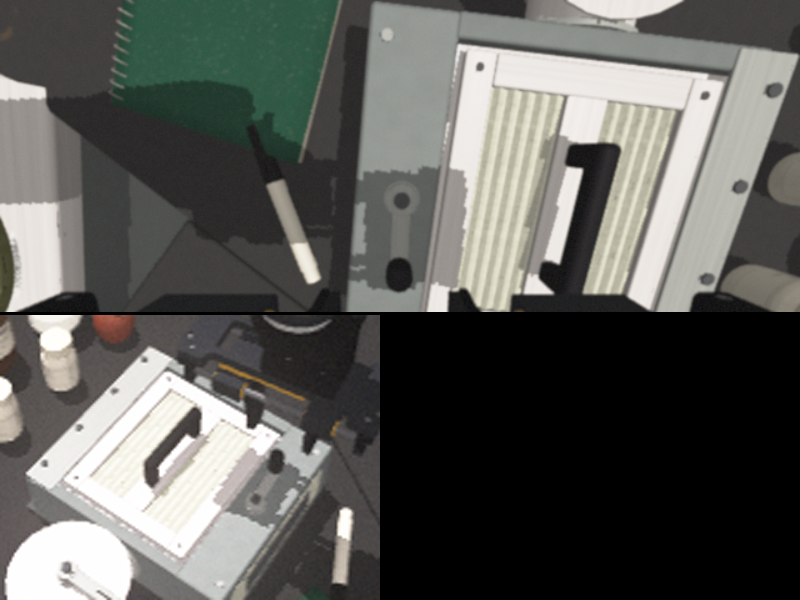

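The filter lies flat with its tongue under the lip. The tab at (399,273) sits midway between the fingers, with the latch pivot at (401,200). Descend and grip the tab.

```bash
python3 -m jog '[[0,0.002,0.02,-0.006,0,0,0.05],[0,0,0.02,0,0,0,0.05],[0,0,0.014,0,0,0,0.05],[0,0,0.003,0,0,0,0.05],[0,0,0,0,0,0,0.005],[0,0,0,0,0,0,0.005],[0,0,0,0,0,0,0.005],[0,0,0,0,0,0,0.005],[0,0,0,0,0,0,0.005],[0,0,0,0,0,0,0.005],[0,0,0,0,0,0,0.005],[0,0,0,0,0,0,0.005]]' 15
python3 -m jog '[[0.0003,0.0052,0,0,0,-0.125,0.005],[0.0003,0.0052,0,0,0,-0.125,0.005],[0.0003,0.0052,0,0,0,-0.125,0.005],[0.0003,0.0052,0,0,0,-0.125,0.005],[0,0,0,0,0,0,0.005]]' 15
```

```text
time_s: 22.95
tool_pos: [0.4438, 0.0905, 0.0963]
tool_rot: [-180.0, -0.0, 101.0]
force: [-2.1, -1.1, 4.8]
grip_width: 0.0151
grasp_force: 15.0
time_s: 23.37
tool_pos: [0.4638, 0.0997, 0.0964]
tool_rot: [179.9, 0.0, 129.8]
force: [1.6, 0.2, 1.3]
grip_width: 0.0152
grasp_force: 15.0
```

```bash
python3 -m jog '[[0.0003,0.0052,0,0,0,-0.125,0.005],[0.0003,0.0052,0,0,0,-0.125,0.005],[0.0003,0.0052,0,0,0,-0.125,0.005],[0.0003,0.0052,0,0,0,-0.125,0.005],[0.0003,0.0052,0,0,0,-0.125,0.005],[0.0003,0.0052,0,0,0,-0.125,0.005],[0.0003,0.0052,0,0,0,-0.125,0.005],[0,0,0,0,0,0,0.005],[0,0,0,0,0,0,0.005]]' 15;python3 -m jog '[[0.0002,0.0035,0,0,0,-0.08,0.005],[0,0.002,0,0,0,-0.03,0.005],[0,0,0,0,0,0,0.005],[0,0,0,0,0,0,0.005]]' 15;python3 -m jog '[[0,0.0015,0,0,0,0,0.005],[0,0,0,0,0,0,0.005],[0,0,0,0,0,0,0.005]]' 15
```

```text
time_s: 24.12
tool_pos: [0.4799, 0.1322, 0.0966]
tool_rot: [179.9, 0.3, 179.5]
force: [5.6, 1.0, -1.9]
grip_width: 0.0149
grasp_force: 15.0
time_s: 24.45
tool_pos: [0.4798, 0.1366, 0.0966]
tool_rot: [180.0, 0.3, -174.3]
force: [6.2, 0.0, -1.8]
grip_width: 0.0154
grasp_force: 15.0
time_s: 24.7
tool_pos: [0.4798, 0.137, 0.0966]
tool_rot: [-180.0, 0.3, -174.3]
force: [6.9, -1.7, -2.0]
grip_width: 0.0148
grasp_force: 15.0
```

```bash
python3 -m jog '[[0,0.0025,0,0,0,0,0.005],[0,0,0,0,0,0,0.005],[0,0,0,0,0,0,0.005]]' 15;python3 -m jog '[[0,-0.003,0,0,0,0,0.04],[0,0,0,0,0,0,0.04],[0,0,0,0,0,0,0.04],[0,0,0,0,0,0,0.04],[0,0,-0.02,0,0,0,0.04],[0,0,-0.04,0,0,0,0.04],[0,0,-0.04,0,0,0,0.06],[0,0,0,0,0,0,0.06],[0,0,0,0,0,0,0.06]]'
python3 -c "
from h import *
goto([.4405,.3016,.107],184.2)"
```

```text
time_s: 24.95
tool_pos: [0.4797, 0.1377, 0.0966]
tool_rot: [-179.8, 0.3, -174.4]
force: [6.1, -5.0, -0.1]
grip_width: 0.0153
grasp_force: 15.0
time_s: 25.7
tool_pos: [0.4787, 0.1387, 0.1985]
tool_rot: [179.9, 0.3, -173.9]
force: [0.3, -0.2, -0.3]
grip_width: 0.0526
grasp_force: 0.0
at [0.4787 0.1387 0.1985] [ 179.86    0.28 -173.94] F [ 0.3 -0.2 -0.3] w 0.0526 t 25.7
shift [0.0213 0.1658 0.0918] turn [0.0025 0.0049 0.0324]
```

```bash
python3 -m jog '[[0.004,0.033,0,0,0,0.0324,0.06],[0.004,0.033,0,0,0,0,0.06],[0.004,0.033,0,0,0,0,0.06],[0.004,0.033,0,0,0,0,0.06],[0.004,0.033,0,0,0,0,0.06],[0,0,0,0,0,0,0.06],[0,0,0,0,0,0,0.06]]'
python3 -c "
from h import *
goto([.4405,.3016,.107],184.2)
shot('w12')
cv2.imwrite('pics/s12.png',cv2.resize(env.read_camera('side')[200:340,220:400],(800,600)))"
```

```text
time_s: 26.28
tool_pos: [0.442, 0.3022, 0.194]
tool_rot: [-179.9, -0.2, -175.5]
force: [1.4, -0.4, 0.0]
grip_width: 0.0601
grasp_force: 0.0
at [0.442  0.3022 0.194 ] [-179.93   -0.18 -175.53] F [ 1.4 -0.4  0. ] w 0.0601 t 26.2833
shift [ 0.0013 -0.0004  0.087 ] turn [-0.0013 -0.0032  0.0048]
[0.4431 0.3002 0.1943] [-1.7989e+02 -1.4000e-01 -1.7571e+02] [0.371 0.295 0.358]
```

View pics/s12.png

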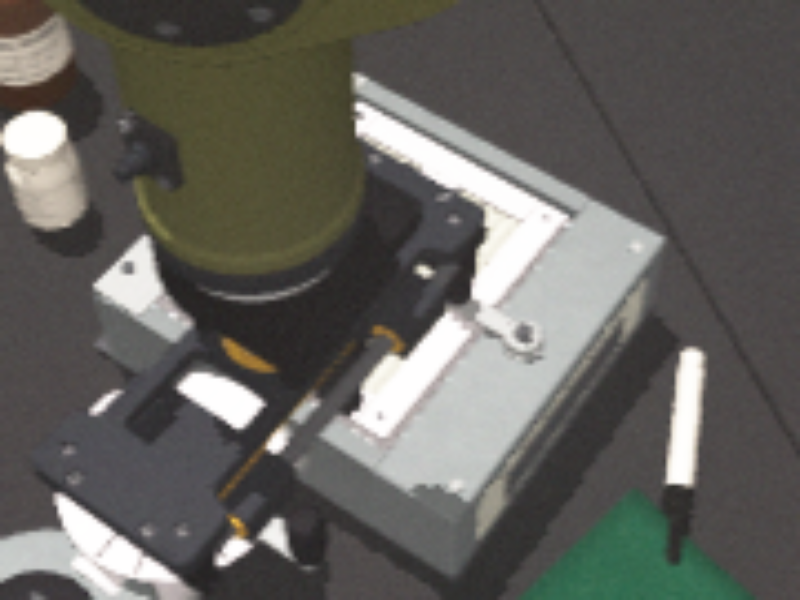

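The side view shows the latch bar at (495,325) turned across the near edge of the flat filter. The knob at (305,535) is still at shut. Grip the knob and swing it to half open.

```bash
python3 -m jog '[[0.001,0,0.03,0,0,0,0.06],[0,0,0.03,0,0,0,0.06],[0,0,0.02,0,0,0,0.06],[0,0,0.006,0,0,0,0.06],[0,0,0,0,0,0,0.01],[0,0,0,0,0,0,0.01],[0,0,0,0,0,0,0.01],[0,0,0,0,0,0,0.01],[0,0,0,0,0,0,0.01],[0,0,0,0,0,0,0.01],[0,0,0,0,0,0,0.01],[0,0,0,0,0,0,0.01]]' 15;  python3 -m jog '[[0,0,0,0,0,0,0.01],[-0.0007,0.0107,0,0,0,0.125,0.01],[-0.0007,0.0107,0,0,0,0.125,0.01],[-0.0007,0.0107,0,0,0,0.125,0.01],[-0.0007,0.0107,0,0,0,0.125,0.01],[-0.0007,0.0107,0,0,0,0.125,0.01],[-0.0007,0.0107,0,0,0,0.125,0.01],[0,0.003,0,0,0,0.03,0.01],[0,0,0,0,0,0,0.01],[0,0,0,0,0,0,0.01]]' 15
python3 -c "
from h import *
p=np.array([.525,.3077]);t=env.get_obs()['tool_pos'];d=t[:2]-p;print(np.hypot(*d),np.pi-(np.arctan2(d[1],d[0])-EY))"
```

```text
time_s: 27.38
tool_pos: [0.4434, 0.3021, 0.1107]
tool_rot: [179.8, 0.1, -175.7]
force: [0.9, 3.1, 1.2]
grip_width: 0.0192
grasp_force: 15.0
time_s: 28.22
tool_pos: [0.4639, 0.3624, 0.1105]
tool_rot: [-180.0, 0.0, 139.5]
force: [-1.2, -0.2, 5.0]
grip_width: 0.0194
grasp_force: 15.0
0.08198252070573811 0.8038555148384465
```

```bash
python3 -m jog '[[0,0,0,0,0,0,0.06],[0,0,0,0,0,0,0.06],[0,0,0,0,0,0,0.06],[0,0,0,0,0,0,0.06],[0,0,0,0,0,0,0.06],[0,0,-0.02,0,0,0,0.06],[0,0,-0.04,0,0,0,0.06],[0,0,-0.04,0,0,0.1,0.06],[0,0,-0.04,0,0,0.1,0.06],[0,0,0,0,0,0.1,0.06],[0,0,0,0,0,0.1,0.06],[0,0,0,0,0,0.1,0.06]]'
python3 -m jog '[[-0.03,0,0,0,0,0.1,0.06],[-0.03,0,0,0,0,0.1,0.06],[-0.03,0,0,0,0,0,0.06],[-0.03,0,0,0,0,0,0.06],[0,0,0,0,0,0,0.06],[0,0,0,0,0,0,0.06]]'
python3 -c "
from h import *
shot('w13')
cv2.imwrite('pics/m13.png',cv2.imread('pics/w13.png')[:240])"
```

```text
time_s: 29.22
tool_pos: [0.4643, 0.3629, 0.2512]
tool_rot: [179.9, -0.1, 110.6]
force: [0.0, -0.3, -0.7]
grip_width: 0.0599
grasp_force: 0.0
time_s: 29.72
tool_pos: [0.493, 0.2444, 0.2503]
tool_rot: [180.0, -0.0, 99.2]
force: [0.3, 1.2, -0.5]
grip_width: 0.0599
grasp_force: 0.0
[0.4923 0.2464 0.2501] [ 1.7998e+02 -7.0000e-02  9.9360e+01] [0.481 0.314 0.414]
```

View pics/m13.png

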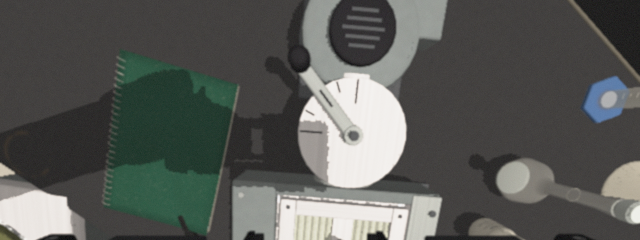

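The dial shows the pivot at (353,136) and the knob at (299,59). The shut mark is at (312,131), the open mark at (357,90), and the lever covers the middle mark. Checking the angle by ray casting.

```bash
python3 -c "
from h import *
c=pickle.load(open('pics/w13.pkl','rb'))
p=onz(c,(353,135.5),.1)[:2];k=onz(c,(299,58),.138)[:2];b=onz(c,(310,79),.101)[:2]
for q in (k,b):
    d=q-p;print(np.hypot(*d),np.pi-(np.arctan2(d[1],d[0])-EY))
for m in ((312,131),(357,91)):
    d=onz(c,m,.092)[:2]-p;print('mark',np.pi-(np.arctan2(d[1],d[0])-EY))
"
```

```text
0.08462414479060071 0.8071032940023333
0.06991445380932985 0.7991469444588017
mark 6.2963413546632765
mark 1.5648304229823362
```

```bash
python3 -c "
from cell import env
print(env.sign_off())"
```

```text
the job is handed in; nothing more can be done
None
```

The filter is seated flat with its tongue under the lip, the latch is turned across to its stop, and the damper measures about 0.80 rad, within 0.1 of half open; I handed the job in at about 30 s, and the sign-off gave no verdict.

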